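# Lay the boxed cutlery down in its taped space

## Robot

A 6-joint arm with a two-finger parallel gripper is mounted at the origin on the work surface. World frame = base frame: x ahead of the robot, y to its left, z up, the work surface at z = 0. Lengths are in mm, angles in rad, forces in N, time in s.
With the tool pointing down it reaches from about 400 to 925 mm from the base axis. Payload 3.4 kg.
Tool frame: the origin (TCP) lies on the centre line of the jaws, within the pads' length; the fingertips stand 19 mm ahead of it and the grasp point (between the pads) is the TCP; z points along the fingers, y is the direction in which the jaws open and shut (so a half turn about z gives the same grasp; the last joint's range is limited). The gripper opens to 85 mm and grips with 20 to 120 N. Pads are 22 mm wide; open, the fingers measure 114 mm over their backs; the gripper's body (76 mm by 85 mm) begins 54 mm behind the grasp point. The pads swing forward as they close: fully open they stand 13 mm farther back than shut.
Start: joints at [1.087, 0.307, 1.506, -0, 1.328, -0.073], TCP at [229.118, 527.386, 250.305] pointing down, gripper open.
Joint ranges: [-3.12, 3.12], [-1.05, 2.28], [0.14, 2.33], [-1.42, 4.57], [0.1, 2.73], [-2.68, 2.68]. Speed limits (rad/s): [2.57, 2.57, 3.14, 3.14, 3.14, 3.14].

## Interface

Orientations are given as a unit quaternion [w, x, y, z].
In Python, from rig import robot, camera gives the robot as it stands.
- The arm moves only by the tool send_rows, never from a script. Its argument "deltas" is one flat list of numbers, 7 for each row, row after row: the shift along the tool's x, y, z in m, then the turn, a rotation vector about the tool's x, y, z in rad, then the opening, from 0 (shut) to 1 (fully open). A call has 1 to 5 rows; each row is the pose to reach, as a shift and turn from the pose commanded when the call began, along the tool's axes at that moment; what a row does not reach only later rows make up. A row lasts 1/12 s, in which the tool goes at most 41.7 mm and 7.16 degrees, less where a joint would pass 70% of its speed; a pose out of reach is approached as far as the arm can. A call with a gripper value outside its range is refused whole. The fingers move at their own pace and stop on an object; "squeeze" is the grip in N (left out, the last holds). Time passes only in rows, so rows that repeat a pose let the fingers close. It gives the time, the measured TCP pose, the force and the opening at its end, in the units of the state.
- robot.get_state(): the state, without advancing time (a new reading comes with each control period).
- camera(name): name is "scene" or "top" or "wrist"; returns a dict with "frame" (400x640x3 uint8, blue, green, red), "depth" (400x640 float32, mm along the optical axis (not along the pixel's ray), 0 where there is no reading), "fx", "fy", "cx", "cy" (pixels), "camera_from_world" (4x4, takes a point from world to camera coordinates). Camera axes: x right, y down, z forward; pixel columns grow to the right and rows downward; lengths in mm; the calibration is good to about 2 mm. A picture is of the moment at which its call begins.
- robot.job_done(): hands the job in, once; it reports no verdict.
The state is a dict: "time_s": time; "joints": joint angles; "qvel": joint speeds; "tau": joint torques, N m; "tool_pos": TCP position; "ee_rot": TCP orientation; "contact_force": force on the tool from outside, world axes, zero at the start; "wrist_torque": the same for the moment, N m; "grip_width": finger opening in mm.
Only numpy, scipy, OpenCV 4.12 (cv2) and the standard library are available. Lean on these libraries where they do the work, as an engineer would, in place of code of your own. Each camera call takes 0.05 s, during which the arm holds its last target. There are 200 camera calls.

## Task

The wind is getting up at the yard sale. Slide the white dish off the taped-out space so that it is clear of the tape, then tip the standing cutlery carton over with a push so that it comes down flat on its back, picture up, inside the tape. Push with the fingers only, without lifting either of them or gripping the carton, keep the dish upright, and leave the mug, the tumbler and the wine glass where they are.

Things in the scene. Friction and masses are not known exactly. Their poses are not given: they have to be found in the camera images.
- bay: Rectangle of flat tan masking tape fixed on the white table, under 1 mm high. Inside the tape: 200 mm (own x) by 140 mm (own y); tape 25 mm wide, so 250 x 190 mm over its outer edges. Origin: centre, on the table. x points from the carton's end to the far end, roughly away from the robot. On its +y and -y sides, level with the dish, the table is free for 250 mm out from the origin.
- carton: Rigid cutlery carton standing on end: 45 deep (x), 110 wide (y), 170 mm high (z); 0.3 to 0.65 kg. Origin: centre of underside. Printed front (pale panel with fork, knife, spoon) looks along -x, roughly to the robot. Its +x is within 6 deg of the bay's x; back face 0 to 30 mm inside the tape's near inner edge. Pushed high it tips about the back's lower edge and falls by itself past 15 deg.
- carton_front: The printed front panel of the carton, 2 mm thick, part of it. Origin in the lower edge of the panel, at mid width; axes as the carton.
- carton_back: The plain back panel of the carton, 2 mm thick, part of it. Origin in the lower edge of the panel, at mid width; axes as the carton.
- foot_left (a point): Corner of the carton's back face at its foot, on the carton's +y side (carton frame: 22.5, 55, 0 mm).
- foot_right (a point): Corner of the carton's back face at its foot, on the carton's -y side (carton frame: 22.5, -55, 0 mm).
- top_left (a point): Corner of the carton's back face at its top, on the carton's +y side (carton frame: 22.5, 55, 170 mm).
- top_right (a point): Corner of the carton's back face at its top, on the carton's -y side (carton frame: 22.5, -55, 170 mm).
- dish: Round white straight-sided oven dish, open on top, 0.27 to 0.53 kg: 110 mm outside diameter (115 mm over the rim bead), 45 mm high, wall 5 mm, 100 mm inside diameter, floor 6 mm thick. Origin: centre of the underside. It stands in the taped space, where the carton is to come down, and slides when its wall is pushed from outside or inside.
- mug: Bystander: blue ceramic mug, 80 mm diameter, 92 mm high, handle on its own +y side. Origin at the centre of the underside. It stands to one side of the carton, outside the tape.
- tumbler: Bystander: clear glass tumbler, 72 mm diameter at the rim, 120 mm high. Origin at the centre of the underside. It stands on the other side of the carton from the mug, outside the tape.
- goblet: Bystander: clear stemmed wine glass, 68 mm diameter, 167 mm high. Origin at the centre of the foot's underside. It stands beyond the far end of the tape.
Things that resemble listed ones, but are neither listed nor needed, are in the scene too. What is shaped like the carton but blue is not meant.

How it is judged:
By the outcome, as a careful person would: the job done as asked, in the order asked, and still so for the second after the job is handed in, with the robot touching nothing.
It also fails if it takes over 51 s, if anything falls off the work surface, if the arm or the gripper's body presses on something with over 40 N, if the wrist force passes 120 N, or if a joint passes its speed limit or range.

## Working session

There is one attempt and no reset: what is moved stays moved. The work goes in short steps, Python scripts to look and compute and a tool call to move; the robot and the scene stay as the last step left them, time stands still between calls to the robot, and variables do not carry over. Pictures are saved under pics/ and viewed, about 8 in all and at most 12, crops included, and the job is handed in when it is done.

Besides the shell and the picture viewer there is one more tool, called after ">>>" as name(argument=value, ...) on one line, values as JSON. send_rows: Moves the arm, as the interface text tells. Its arguments: {"type":"object","properties":{"deltas":{"type":"array"},"squeeze":{"type":"number"}},"required":["deltas"]}

```bash
mkdir -p pics; ls; cat > h.py <<'E'
import numpy as np, cv2
from rig import robot, camera
def ray(c,uv,z):
    "world point on plane z for pixel uv"
    T=np.linalg.inv(c["camera_from_world"]); uv=np.atleast_2d(uv).astype(float)
    d=np.c_[(uv[:,0]-c["cx"])/c["fx"],(uv[:,1]-c["cy"])/c["fy"],np.ones(len(uv))]@T[:3,:3].T
    o=T[:3,3]; return o+d*((z-o[2])/d[:,2])[:,None]
def cloud(c):
    v,u=np.mgrid[:400,:640]; d=c["depth"]
    p=np.stack([(u-c["cx"])/c["fx"]*d,(v-c["cy"])/c["fy"]*d,d],-1)
    T=np.linalg.inv(c["camera_from_world"]); w=p@T[:3,:3].T+T[:3,3]; w[d<=0]=np.nan; return w
def proj(c,p):
    p=np.atleast_2d(p); q=p@c["camera_from_world"][:3,:3].T+c["camera_from_world"][:3,3]
    return np.c_[q[:,0]/q[:,2]*c["fx"]+c["cx"],q[:,1]/q[:,2]*c["fy"]+c["cy"]]
E
python3 - <<'E'
from h import *
import pickle
d={}
for n in("scene","top"):
    c=camera(n); d[n]=c; cv2.imwrite(f"pics/{n}0.png",c["frame"])
    print(n,np.linalg.inv(c["camera_from_world"])[:3,3].round(), c["fx"])
pickle.dump(d,open("c0.pkl","wb")); print(robot.get_state())
E
```

```text
pics
scene [972. -27. 831.] 378.9492723482835
top [ 519.   30. 1130.] 437.55309210736084
{'time_s': 0.1, 'joints': array([ 1.08754615e+00,  3.07459140e-01,  1.50751634e+00, -2.12493607e-05,
        1.32841390e+00, -7.35067746e-02]), 'qvel': array([-0.00030473, -0.00068327, -0.00442161,  0.00120444,  0.00175722,
       -0.00131103]), 'tau': array([-9.32021030e-04, -4.58531213e+01, -2.52607656e+01, -2.92841105e-04,
        5.49947974e-03, -5.15803976e-06]), 'tool_pos': array([228.82575338, 526.87063642, 249.50546348]), 'ee_rot': array([-2.36952019e-04,  2.03438956e-01,  9.79087220e-01, -8.66609906e-04]), 'contact_force': array([-0.02008604, -0.35197421,  0.74653698]), 'wrist_torque': array([ 0.03703277, -0.02718193, -0.01909407]), 'grip_width': 85.42949209947876}
```

View pics/scene0.png

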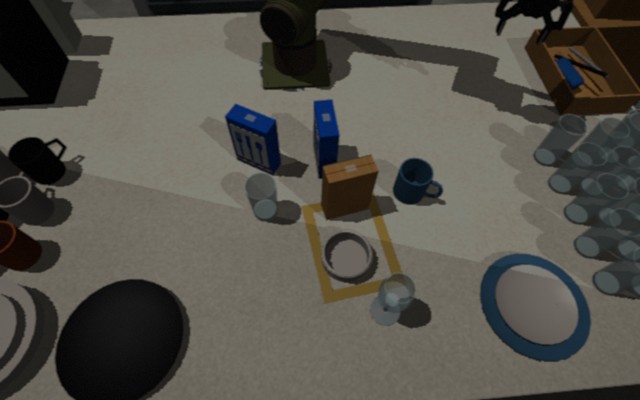

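View pics/top0.png

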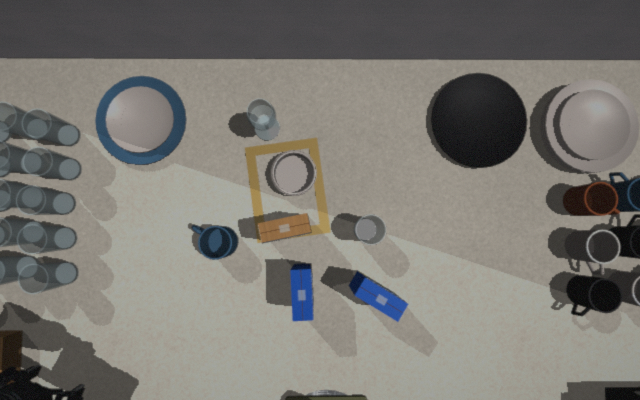

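The scene view shows the brown carton at (348,187), the dish at (347,256) inside the tape, the tumbler at (262,195), the mug at (414,182) and the goblet at (390,300). The top view (up is +x, left is +y) shows the tape centred near (288,187) and the carton top at (285,228). Two blue cartons stand robot-ward at (302,292) and (380,297). Next I measure.

```bash
cat > m.py <<'E'
from h import *
import pickle
d=pickle.load(open("c0.pkl","rb")); c=d["top"]; f=c["frame"]; W=cloud(c)
hsv=cv2.cvtColor(f,cv2.COLOR_BGR2HSV); H,S,V=cv2.split(hsv); Z=W[...,2]
print("px hsv tape",hsv[190,253],"carton",hsv[225,270],"dish rim",hsv[155,285],"table",hsv[200,400], "Ztable",np.nanmedian(Z[180:220,420:460]))
roi=np.zeros((400,640),bool); roi[125:330,180:420]=1
def rect(m):
    y,x=np.nonzero(m); return cv2.minAreaRect(W[y,x][:,:2].astype(np.float32)), len(x), np.nanmedian(Z[m])
tape=roi&(H>10)&(H<28)&(S>110)&(Z<12)
p=W[tape]; print("tape",rect(tape)); 
uv=np.argwhere(tape)[:,::-1]; q=ray(c,uv,0.5)[:,:2].astype(np.float32); r=cv2.minAreaRect(q); print("tape ray",r); print(cv2.boxPoints(r).round())
ct=roi&(H<25)&(S>110)&(Z>155)
q=ray(c,np.argwhere(ct)[:,::-1],170)[:,:2].astype(np.float32); r=cv2.minAreaRect(q);print("carton top",r,len(q),np.nanmedian(Z[ct]));print(cv2.boxPoints(r).round())
bl=roi&(H>105)&(H<130)&(S>150)&(Z>120)
n,l,s,_=cv2.connectedComponentsWithStats(bl.astype(np.uint8))
for i in range(1,n):
    if s[i,4]>80:
        m=l==i; z=np.nanpercentile(Z[m],80); q=ray(c,np.argwhere(m&(Z>z-8))[:,::-1],z)[:,:2].astype(np.float32); r=cv2.minAreaRect(q); print("blue",z,r,cv2.boxPoints(r).round().tolist())
di=roi&(S<60)&(Z>36)&(Z<52)
q=W[di]; mm=(np.abs(q[:,0]-r[0][0])<900); 
n,l,s,_=cv2.connectedComponentsWithStats(di.astype(np.uint8))
for i in range(1,n):
    if s[i,4]>60:
        q=ray(c,np.argwhere(l==i)[:,::-1],45)[:,:2].astype(np.float32); print("z45 comp",s[i],cv2.minEnclosingCircle(q),q.mean(0))
for nm,(x0,x1,y0,y1) in dict(mug=(185,240,220,262),tumbler=(345,390,210,248),goblet=(240,282,92,145)).items():
    w=W[y0:y1,x0:x1].reshape(-1,3); w=w[w[:,2]>20]; 
    print(nm,len(w),np.nanpercentile(w,[2,50,98],axis=0).round().tolist())
cv2.imwrite("pics/crop1.png",cv2.resize(f[85:335,180:430],None,fx=2.4,fy=2.4,interpolation=cv2.INTER_CUBIC))
E
python3 m.py
```

```text
px hsv tape [ 20 130 161] carton [ 16 133 144] dish rim [13 22 82] table [ 19  28 154] Ztable 0.4393586564076486
tape (((620.8695678710938, 99.3944091796875), (246.43983459472656, 186.48057556152344), 7.728716850280762), 1814, np.float64(1.7161437768007772))
tape ray ((620.6910400390625, 99.1451416015625), (246.24339294433594, 186.57057189941406), 7.862340450286865)
[[486. 175.]
 [511. -10.]
 [755.  24.]
 [730. 208.]]
carton top ((522.4384155273438, 94.54154205322266), (42.03427505493164, 110.32378387451172), 11.624541282653809) 859 170.8629169019947
[[491. 144.]
 [513.  36.]
 [554.  45.]
 [532. 153.]]
blue 172.0266669687125 ((377.84991455078125, 57.096290588378906), (109.22633361816406, 43.37250900268555), 2.0422279834747314) [[322.0, 77.0], [324.0, 33.0], [433.0, 37.0], [432.0, 81.0]]
blue 171.947319143338 ((366.5985107421875, -115.14696502685547), (108.4906005859375, 44.668880462646484), 58.089195251464844) [[319.0, -149.0], [357.0, -173.0], [414.0, -81.0], [376.0, -57.0]]
z45 comp [271 150  46  46 415] ((659.7904052734375, 79.52754211425781), 57.4437141418457) [659.5363   80.41247]
mug 634 [[451.0, 223.0, 24.0], [493.0, 282.0, 74.0], [526.0, 318.0, 95.0]]
tumbler 428 [[484.0, -135.0, 25.0], [518.0, -120.0, 94.0], [550.0, -68.0, 124.0]]
goblet 747 [[750.0, 120.0, 85.0], [791.0, 153.0, 127.0], [813.0, 179.0, 170.0]]
```

View pics/crop1.png

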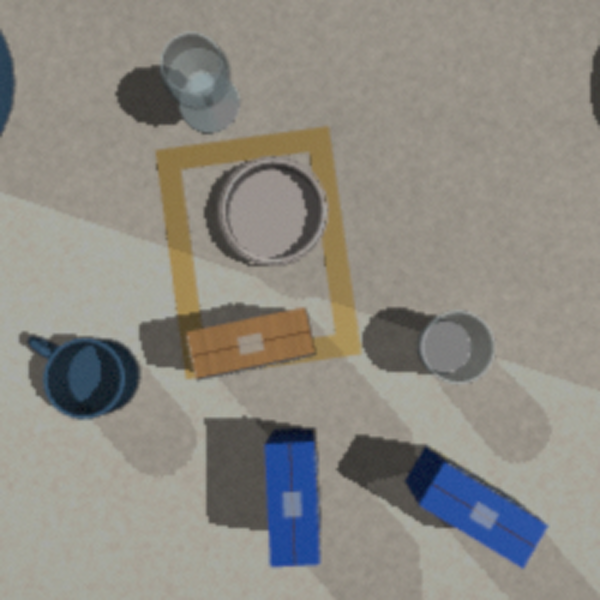

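Measured values:
- **Bay:** centre (621,99), yaw 7.9°. The tape measures 246x187 against 250x190.
- **Carton:** (522,95), yaw about 11.6°, top at 171, back face about 25 mm inside the tape.
- **Dish:** (660,80), radius 57.4.

These all agree with the given sizes. I move over the dish with the fingers shut and push its −y wall from inside.

>>> send_rows(deltas=[-0.035,-0.0145,0,0,0,-0.11,0,-0.07,-0.029,0,0,0,-0.22,0,-0.105,-0.0435,0,0,0,-0.33,0,-0.14,-0.058,0,0,0,-0.44,0,-0.175,-0.073,0,0,0,-0.55,0], squeeze=40)

```text
time_s: 0.52
tool_pos: [361.1, 389.3, 249.9]
ee_rot: [-0.0, -0.073, 0.997, -0.0]
contact_force: [0.6, -0.6, 0.2]
grip_width: 25.6
```

>>> send_rows(deltas=[-0.024,-0.033,0,0,0,0,0,-0.048,-0.066,0,0,0,0,0,-0.072,-0.099,0,0,0,0,0,-0.096,-0.132,0,0,0,0,0,-0.12,-0.165,0,0,0,0,0])

```text
time_s: 0.93
tool_pos: [503.2, 242.3, 250.0]
ee_rot: [-0.0, -0.07, 0.998, -0.0]
contact_force: [0.6, 0.7, 0.2]
grip_width: -0.2
```

>>> send_rows(deltas=[-0.024,-0.033,0,0,0,0,0,-0.048,-0.066,0,0,0,0,0,-0.072,-0.099,0,0,0,0,0,-0.096,-0.132,0,0,0,0,0,-0.12,-0.165,0,0,0,0,0])

```text
time_s: 1.35
tool_pos: [645.1, 95.7, 249.7]
ee_rot: [-0.001, -0.07, 0.998, 0.0]
contact_force: [-0.6, 0.4, -0.6]
grip_width: -0.1
```

>>> send_rows(deltas=[-0.012,-0.018,0.03,0,0,0,0,-0.012,-0.018,0.065,0,0,0,0,-0.012,-0.018,0.1,0,0,0,0,-0.012,-0.018,0.135,0,0,0,0,-0.012,-0.018,0.165,0,0,0,0])

```text
time_s: 1.77
tool_pos: [657.5, 80.7, 82.4]
ee_rot: [-0.001, -0.07, 0.998, 0.0]
contact_force: [0.8, -0.0, -0.3]
grip_width: -0.1
```

>>> send_rows(deltas=[0,0,0.02,0,0,0,0,0,0,0.032,0,0,0,0,0,0,0.04,0,0,0,0])

```text
time_s: 2.02
tool_pos: [657.4, 81.2, 43.0]
ee_rot: [-0.002, -0.07, 0.998, 0.0]
contact_force: [0.5, 0.1, -0.1]
grip_width: 0.1
```

>>> send_rows(deltas=[0,-0.01,0,0,0,0,0,0,-0.02,0,0,0,0,0,0,-0.03,0,0,0,0,0,0,-0.038,0,0,0,0,0,0,-0.046,0,0,0,0,0])

```text
time_s: 2.43
tool_pos: [666.3, 35.2, 47.1]
ee_rot: [0.001, -0.069, 0.998, 0.001]
contact_force: [-1.5, 4.9, 4.2]
grip_width: -0.2
```

>>> send_rows(deltas=[0,-0.008,0,0,0,0,0,0,-0.016,0,0,0,0,0,0,-0.024,0,0,0,0,0])

```text
time_s: 2.68
tool_pos: [668.9, 11.6, 46.1]
ee_rot: [0.001, -0.07, 0.998, 0.0]
contact_force: [-0.3, 3.7, 2.9]
grip_width: -0.1
```

```bash
python3 - <<'E'
from h import *
c=camera("scene"); cv2.imwrite("pics/s1.png",cv2.resize(c["frame"][140:330,220:460],None,fx=3,fy=3))
print(robot.get_state()["contact_force"])
E
```

```text
[-0.19085457 -1.54405645  0.11093793]
```

View pics/s1.png

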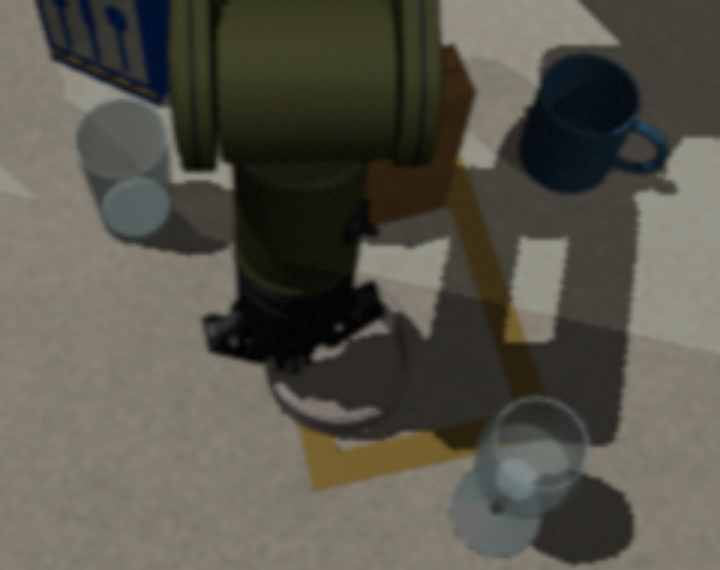

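The crop shows the dish upright at about (335,360), sliding with the fingers across the −y tape, and nothing else disturbed. I continue for about 115 mm.

>>> send_rows(deltas=[0,-0.012,0,0,0,0,0,0,-0.024,0,0,0,0,0,0,-0.036,0,0,0,0,0,0,-0.048,0,0,0,0,0,0,-0.06,0,0,0,0,0])

```text
time_s: 3.15
tool_pos: [676.9, -48.4, 45.3]
ee_rot: [-0.0, -0.07, 0.998, 0.0]
contact_force: [-0.2, 4.2, 3.9]
grip_width: 0.2
```

>>> send_rows(deltas=[0,-0.012,0,0,0,0,0,0,-0.024,0,0,0,0,0,0,-0.036,0,0,0,0,0,0,-0.046,0,0,0,0,0,0,-0.054,0,0,0,0,0])

```text
time_s: 3.57
tool_pos: [684.5, -102.4, 45.2]
ee_rot: [-0.0, -0.07, 0.998, -0.0]
contact_force: [-1.2, 3.3, 2.5]
grip_width: -0.0
```

>>> send_rows(deltas=[0,0.02,0,0,0,0,0,0,0.025,-0.03,0,0,0,0,0,0.025,-0.07,0,0,0,0,0,0.025,-0.11,0,0,0,0,0,0.025,-0.15,0,0,0,0])

```text
time_s: 3.98
tool_pos: [680.4, -77.5, 195.8]
ee_rot: [-0.001, -0.07, 0.998, -0.001]
contact_force: [0.7, 0.4, 0.1]
grip_width: -0.0
```

>>> send_rows(deltas=[0,0,-0.03,0,0,0,0.5,0,0,-0.06,0,0,0,0.5,0,0,-0.09,0,0,0,0.5,0,0,-0.09,0,0,0,0.5])

```text
time_s: 4.32
tool_pos: [684.3, -78.3, 293.0]
ee_rot: [0.006, -0.07, 0.998, -0.003]
contact_force: [0.7, -1.6, 0.9]
grip_width: 42.7
```

```bash
cat > m2.py <<'E'
from h import *
import sys
U=np.array([.9906,.1368]);Vv=np.array([-.1368,.9906]);O=np.array([620.7,99.1])
bay=lambda p:np.c_[(p-O)@U,(p-O)@Vv]
c=camera("top"); f=c["frame"]; W=cloud(c); H,S,V=cv2.split(cv2.cvtColor(f,cv2.COLOR_BGR2HSV)); Z=W[...,2]
roi=np.zeros((400,640),bool); roi[125:330,180:420]=1
print(robot.get_state()["tool_pos"].round(1))
di=(roi&(S<60)&(Z>36)&(Z<52)).astype(np.uint8); n,l,s,_=cv2.connectedComponentsWithStats(di)
for i in range(1,n):
    if s[i,4]>100:
        q=ray(c,np.argwhere(l==i)[:,::-1],45)[:,:2].astype(np.float32); (ce,r)=cv2.minEnclosingCircle(q); print("dish",s[i,4],np.round(ce,1),round(r,1),"bay",bay(np.array(ce)).round(1))
for z0,z1,zz in((155,185,170),(36,52,45)):
    ct=(roi&(H<25)&(S>75)&(Z>z0)&(Z<z1)).astype(np.uint8); n,l,s,_=cv2.connectedComponentsWithStats(ct)
    for i in range(1,n):
        if s[i,4]>150:
            q=ray(c,np.argwhere(l==i)[:,::-1],zz)[:,:2].astype(np.float32); r=cv2.minAreaRect(q)
            b=cv2.boxPoints(r); print("carton z",zz,s[i,4],r,b.round().tolist(),"bay",bay(b).round(1).tolist())
cv2.imwrite(sys.argv[1],f)
E
python3 m2.py pics/t2.png
```

```text
[683.2 -78.1 289.8]
dish 110 [679.1 -30.4] 41.6 bay [[  40.2 -136.2]]
dish 135 [668.4 -93.6] 46.0 bay [[  20.9 -197.4]]
carton z 170 917 ((521.8173217773438, 94.6341552734375), (44.21349334716797, 110.95551300048828), 11.165685653686523) [[489.0, 145.0], [511.0, 36.0], [554.0, 44.0], [533.0, 153.0]] bay [[-123.8, 63.2], [-117.4, -47.6], [-73.3, -45.0], [-79.7, 65.8]]
```

The carton is still standing at yaw 11.2°. The gripper partly hides the dish, so I'll re-measure it once clear. Now I go behind the carton's front, high up, above the blue carton.

>>> send_rows(deltas=[0.027,0.0275,0,0,0,0,0.5,0.054,0.055,0,0,0,0,0.5,0.081,0.0825,0,0,0,0,0.5,0.108,0.11,0,0,0,0,0.5,0.135,0.137,0,0,0,0,0.5])

```text
time_s: 4.78
tool_pos: [525.8, 40.4, 283.2]
ee_rot: [-0.002, -0.07, 0.998, -0.001]
contact_force: [0.4, 0.4, 0.2]
grip_width: 42.4
```

>>> send_rows(deltas=[0.027,0.0275,0,0,0,0,0.5,0.055,0.055,0,0,0,0,0.5,0.055,0.055,0,0,0,0,0.5])

```text
time_s: 5.03
tool_pos: [458.3, 89.5, 283.3]
ee_rot: [-0.004, -0.071, 0.997, 0.001]
contact_force: [-0.4, 0.8, -0.6]
grip_width: 42.9
```

```bash
python3 m2.py pics/t3.png
```

```text
[461.8  88.1 283.8]
dish 419 [680.2 -67.9] 57.5 bay [[  36.1 -173.6]]
carton z 170 938 ((521.8173217773438, 94.6341552734375), (44.21349334716797, 110.95551300048828), 11.165685653686523) [[489.0, 145.0], [511.0, 36.0], [554.0, 44.0], [533.0, 153.0]] bay [[-123.8, 63.2], [-117.4, -47.6], [-73.3, -45.0], [-79.7, 65.8]]
```

View pics/t3.png

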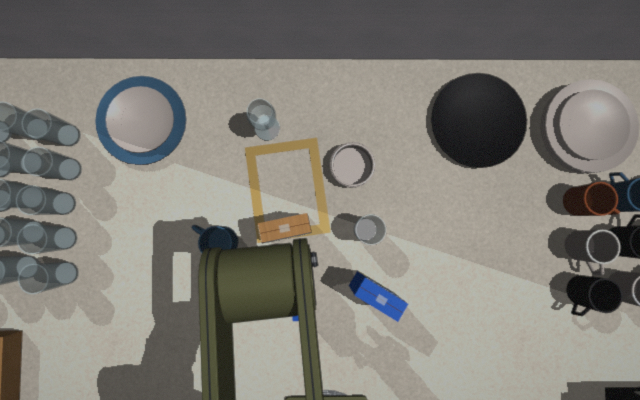

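The top view shows the dish at (350,165), clear of the tape by about 21 mm (bay y −174). The carton is still standing at (285,228) and the bystanders are unmoved. I descend to TCP z≈150 and push slowly.

>>> send_rows(deltas=[0,0,0.03,0,0,0,0.5,0,0,0.065,0,0,0,0.5,0,0,0.1,0,0,0,0.5,0,0,0.125,0,0,0,0.5,0,0,0.134,0,0,0,0.5])

```text
time_s: 5.5
tool_pos: [463.6, 86.0, 146.8]
ee_rot: [-0.004, -0.07, 0.998, -0.001]
contact_force: [-0.1, -0.1, -0.4]
grip_width: 42.6
```

>>> send_rows(deltas=[-0.006,0,0,0,0,0,0.5,-0.012,0,0,0,0,0,0.5,-0.017,0,0,0,0,0,0.5,-0.021,0,0,0,0,0,0.5,-0.025,0,0,0,0,0,0.5])

```text
time_s: 5.92
tool_pos: [492.3, 91.0, 152.7]
ee_rot: [0.001, -0.07, 0.998, -0.0]
contact_force: [-1.7, 0.4, 1.0]
grip_width: 42.7
```

>>> send_rows(deltas=[-0.004,0,0,0,0,0,0.5,-0.008,0,0,0,0,0,0.5,-0.012,0,0,0,0,0,0.5,-0.016,0,0,0,0,0,0.5,-0.016,0,0,0,0,0,0.5])

```text
time_s: 6.33
tool_pos: [508.0, 93.4, 151.6]
ee_rot: [0.001, -0.07, 0.998, 0.0]
contact_force: [0.4, -0.1, -0.1]
grip_width: 42.5
```

```bash
python3 - <<'E'
from h import *
s=robot.get_state(); print(s["contact_force"],s["tool_pos"])
c=camera("scene"); cv2.imwrite("pics/s2.png",cv2.resize(c["frame"][100:330,220:460],None,fx=2.5,fy=2.5))
E
```

```text
[ 0.35333506 -0.05911351 -0.11053676] [507.9682923   93.38725414 151.56737567]
```

View pics/s2.png

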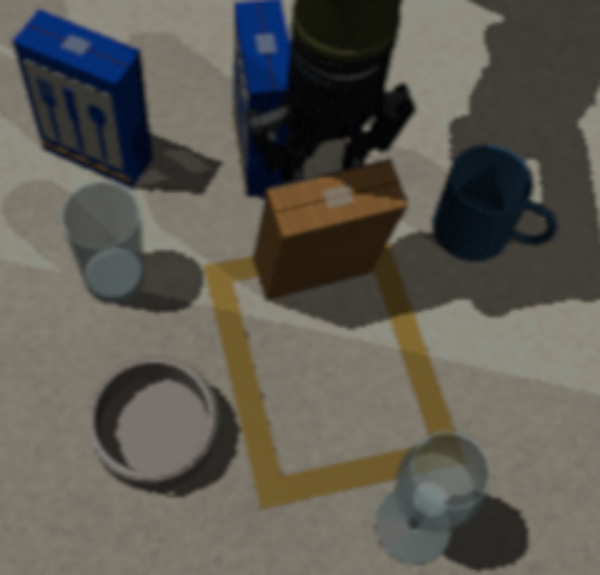

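The crop shows the carton tilting slightly, with the fingers behind its top at (330,160). I keep pushing slowly.

>>> send_rows(deltas=[-0.005,0,0,0,0,0,0.5,-0.01,0,0,0,0,0,0.5,-0.015,0,0,0,0,0,0.5,-0.02,0,0,0,0,0,0.5,-0.024,0,0,0,0,0,0.5])

```text
time_s: 6.8
tool_pos: [531.4, 96.7, 151.4]
ee_rot: [0.0, -0.07, 0.998, 0.0]
contact_force: [0.5, -0.4, 0.2]
grip_width: 43.0
```

>>> send_rows(deltas=[-0.004,0,0,0,0,0,0.5,-0.008,0,0,0,0,0,0.5,-0.008,0,0,0,0,0,0.5,-0.008,0,0,0,0,0,0.5,-0.008,0,0,0,0,0,0.5])

```text
time_s: 7.22
tool_pos: [537.9, 97.6, 151.2]
ee_rot: [-0.0, -0.07, 0.998, -0.0]
contact_force: [0.4, -0.7, 0.9]
grip_width: 42.9
```

```bash
python3 - <<'E'
from h import *
s=robot.get_state(); print(s["contact_force"],s["tool_pos"])
c=camera("scene"); cv2.imwrite("pics/s3.png",cv2.resize(c["frame"][100:330,220:460],None,fx=2.5,fy=2.5))
E
```

```text
[ 0.36896533 -0.69161424  0.88737957] [537.92921634  97.63941636 151.19110866]
```

View pics/s3.png

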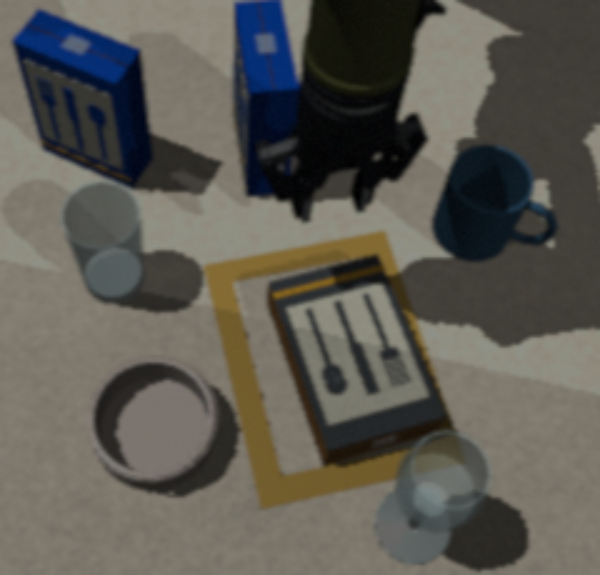

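The carton fell flat, picture up, at about (360,355) in the crop. It is skewed, though, with its far +y corner at (445,430) over the tape. I'll square it by nudging from the +y side, with the tool turned 90° so the finger flanks make a flat pusher.

>>> send_rows(deltas=[0,0.01,-0.03,0,0,0.12,0.5,-0.015,0.025,-0.05,0,0,0.24,0.5,-0.03,0.035,-0.05,0,0,0.36,0.5,-0.05,0.05,-0.05,0,0,0.48,0.5,-0.066,0.06,-0.05,0,0,0.6,0.5])

```text
time_s: 7.68
tool_pos: [596.1, 167.5, 202.3]
ee_rot: [0.001, 0.231, 0.973, 0.001]
contact_force: [0.4, 0.2, -0.4]
grip_width: 42.6
```

>>> send_rows(deltas=[-0.004,0.018,0,0,0,0.12,0.5,-0.008,0.036,0,0,0,0.24,0.5,-0.012,0.054,0,0,0,0.36,0.5,-0.016,0.072,0,0,0,0.48,0.5,-0.02,0.088,0,0,0,0.6,0.5])

```text
time_s: 8.1
tool_pos: [652.4, 237.2, 201.1]
ee_rot: [-0.0, 0.508, 0.861, -0.0]
contact_force: [0.4, 0.2, -0.6]
grip_width: 42.9
```

>>> send_rows(deltas=[0,0,0,0,0,0.12,0.5,0,0,0,0,0,0.24,0.5,0,0,0,0,0,0.367,0.5])

```text
time_s: 8.35
tool_pos: [651.9, 236.6, 200.8]
ee_rot: [-0.0, 0.656, 0.755, -0.0]
contact_force: [0.1, -1.1, 0.0]
grip_width: 42.9
```

```bash
cat > m3.py <<'E'
from h import *
import sys
U=np.array([.9906,.1368]);Vv=np.array([-.1368,.9906]);O=np.array([620.7,99.1])
bay=lambda p:np.c_[(p-O)@U,(p-O)@Vv]
s=robot.get_state(); print(s["time_s"],s["tool_pos"].round(1),"bay tcp",bay(s["tool_pos"][:2]).round(1))
for n in("top","scene"):
    c=camera(n); W=cloud(c); Z=W[...,2]; b=((W[...,:2]-O)@np.c_[U,Vv])
    m=(Z>38)&(Z<53)&(np.abs(b[...,0])<125)&(b[...,1]>-90)&(b[...,1]<115)
    m=cv2.morphologyEx(m.astype(np.uint8),cv2.MORPH_OPEN,np.ones((3,3)))
    k,l,st,_=cv2.connectedComponentsWithStats(m); i=1+st[1:,4].argmax(); l=l==i
    q=bay(ray(c,np.argwhere(l)[:,::-1],45)[:,:2]).astype(np.float32); r=cv2.minAreaRect(q)
    print(n,st[i,4],np.nanmedian(Z[l]).round(1),"c",np.round(r[0],1),"size",np.round(r[1],1),"ang",round(r[2],2),"corners",cv2.boxPoints(r).round(1).tolist())
    cv2.imwrite(f"pics/{n}_{sys.argv[1]}.png",c["frame"])
E
python3 m3.py a
```

```text
8.35 [651.9 236.6 200.8] bay tcp [[ 49.7 131.9]]
top 3010 46.4 c [11.  16.6] size [170.4 110.3] ang 3.95 corners [[-77.80000305175781, 65.69999694824219], [-70.19999694824219, -44.29999923706055], [99.80000305175781, -32.599998474121094], [92.19999694824219, 77.4000015258789]]
scene 3433 46.5 c [13.2 15.6] size [172.7 112. ] ang 3.86 corners [[-76.80000305175781, 65.69999694824219], [-69.19999694824219, -46.099998474121094], [103.0999984741211, -34.400001525878906], [95.5999984741211, 77.30000305175781]]
```

The carton lies flat at z≈46, 170x110. Its centre in the bay is about (12,16), skewed +3.9°, with corners up to y=77. I push −y with the flat pair of fingers.

>>> send_rows(deltas=[0,-0.02,0.03,0,0,0,0.5,0,-0.02,0.065,0,0,0,0.5,0,-0.02,0.1,0,0,0,0.5,0,-0.02,0.135,0,0,0,0.5,0,-0.02,0.16,0,0,0,0.5])

```text
time_s: 8.87
tool_pos: [630.6, 232.8, 38.6]
ee_rot: [-0.001, 0.652, 0.758, -0.001]
contact_force: [-0.2, 0.1, -0.3]
grip_width: 42.8
```

>>> send_rows(deltas=[0,0,0,0,0,0,0.5,-0.01,0,0,0,0,0,0.5,-0.022,0,0,0,0,0,0.5,-0.034,0,0,0,0,0,0.5,-0.042,0,0,0,0,0,0.5])

```text
time_s: 9.28
tool_pos: [640.5, 190.0, 43.8]
ee_rot: [0.002, 0.654, 0.757, 0.002]
contact_force: [-0.5, 0.2, 0.7]
grip_width: 42.6
```

>>> send_rows(deltas=[-0.004,0,0,0,0,0,0.5,-0.008,0,0,0,0,0,0.5,-0.012,0,0,0,0,0,0.5,-0.016,0,0,0,0,0,0.5,-0.018,0,0,0,0,0,0.5])

```text
time_s: 9.7
tool_pos: [641.5, 174.2, 41.9]
ee_rot: [0.0, 0.654, 0.757, 0.001]
contact_force: [-0.1, 3.7, 2.6]
grip_width: 42.9
```

```bash
python3 m3.py b
```

```text
9.7 [641.5 174.2  41.9] bay tcp [[30.9 71.6]]
top 2446 46.4 c [ 8.4 -3.6] size [170.5  90.3] ang 0.2 corners [[-77.0, 41.20000076293945], [-76.69999694824219, -49.0], [93.80000305175781, -48.400001525878906], [93.5, 41.79999923706055]]
scene 3417 46.5 c [10.4  6.5] size [172.7 113.7] ang 0.56 corners [[-76.5, 62.5], [-75.4000015258789, -51.20000076293945], [97.30000305175781, -49.5], [96.19999694824219, 64.19999694824219]]
```

It is now nearly square (0.2–0.6°) with its centre at y≈6. I push about 6 mm more, back off, rise and re-check.

>>> send_rows(deltas=[-0.003,0,0,0,0,0,0.5,-0.006,0,0,0,0,0,0.5,-0.006,0,0,0,0,0,0.5,0.005,0,0,0,0,0,0.5,0.03,0,0,0,0,0,0.5])

```text
time_s: 10.22
tool_pos: [636.6, 200.7, 40.6]
ee_rot: [0.0, 0.655, 0.756, -0.002]
contact_force: [-0.4, 0.4, 0.2]
grip_width: 42.2
```

>>> send_rows(deltas=[0.025,0,-0.02,0,0,0,0,0.04,0,-0.055,0,0,0,0,0.05,0,-0.09,0,0,0,0,0.06,0,-0.125,0,0,0,0,0.06,0,-0.16,0,0,0,0])

```text
time_s: 10.63
tool_pos: [626.7, 264.8, 201.9]
ee_rot: [-0.0, 0.653, 0.757, -0.001]
contact_force: [1.0, 1.0, -0.1]
grip_width: 0.1
```

>>> send_rows(deltas=[0,0,-0.03,0,0,0,0,0,0,-0.05,0,0,0,0,0,0,-0.05,0,0,0,0])

```text
time_s: 10.88
tool_pos: [630.3, 263.9, 256.9]
ee_rot: [0.003, 0.653, 0.757, 0.004]
contact_force: [0.8, 1.0, 1.5]
grip_width: 0.1
```

```bash
python3 m3.py c; python3 m2.py pics/t4.png; python3 - <<'E'
import cv2
a=cv2.imread("pics/scene_c.png")[185:330,270:430]
cv2.imwrite("pics/c_crop.png",cv2.resize(a,None,fx=5,fy=4,interpolation=cv2.INTER_CUBIC)[:600,:800])
E
```

```text
10.8833 [630.3 263.9 256.9] bay tcp [[ 32.1 161.9]]
top 3004 46.4 c [8.1 0.2] size [170.3 110.1] ang 0.52 corners [[-77.5999984741211, 54.400001525878906], [-76.5999984741211, -55.70000076293945], [93.69999694824219, -54.099998474121094], [92.69999694824219, 56.0]]
scene 3429 46.5 c [10.1 -0.6] size [172.8 111.5] ang 0.43 corners [[-76.69999694824219, 54.5], [-75.9000015258789, -57.0], [96.9000015258789, -55.70000076293945], [96.0999984741211, 55.79999923706055]]
[627.1 262.6 249.9]
dish 417 [680.2 -67.9] 57.5 bay [[  36.1 -173.6]]
dish 2619 [638.2 102.1] 91.0 bay [[17.7  0.5]]
dish 212 [546.9  88.3] 55.1 bay [[-74.6  -0.6]]
```

View pics/c_crop.png

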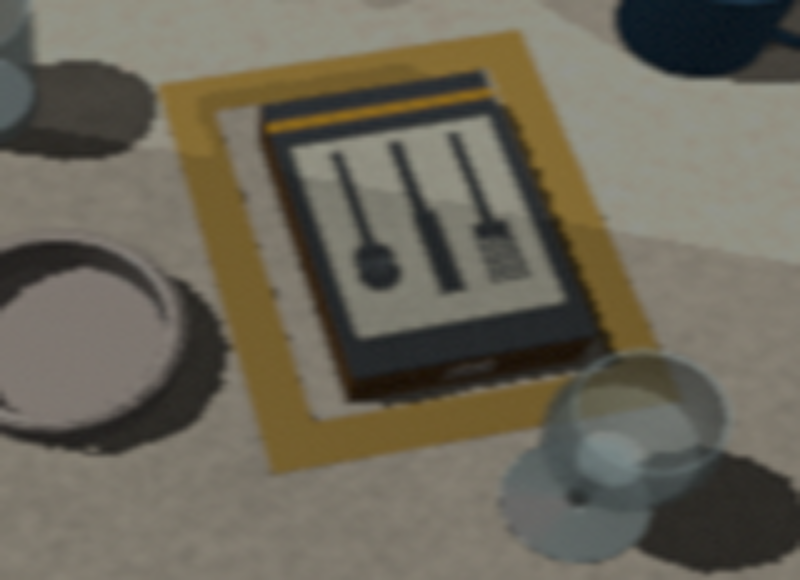

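The crop shows the carton flat, picture up and square inside the tape. Its far lower edge, from (352,400) to (600,350), is just short of the inner tape edge at (312,420). I do one last numeric check of that gap and of the bystanders.

```bash
python3 - <<'E'
from h import *
import pickle
U=np.array([.9906,.1368]);Vv=np.array([-.1368,.9906]);O=np.array([620.7,99.1])
bay=lambda p:np.c_[(p-O)@U,(p-O)@Vv]
c=camera("scene"); uv=np.array([[352,400],[312,420]])/[5,4]+[270,185]
print("carton foot corner, inner tape corner (bay):",bay(ray(c,uv,0)[:,:2]).round(1).tolist())
# far inner tape edge and carton edge along bay x at several y, scene view
hsv=cv2.cvtColor(c["frame"],cv2.COLOR_BGR2HSV)
for y in(-62,-45,-30,-15,0):
    xs=np.arange(86,132,2.); P=np.c_[O+xs[:,None]*U+y*Vv,np.zeros(len(xs))]; p=proj(c,P).round().astype(int)
    print(y,[(int(x),int(hsv[v,u,1]),int(hsv[v,u,2])) for x,(u,v) in zip(xs,p)][:12])
d=pickle.load(open("c0.pkl","rb")); 
t=camera("top")
for n,c0,c1,bs in(("top",d["top"],t,dict(goblet=(240,282,92,145),tumbler=(350,390,210,248),mug=(185,240,220,262))),("scene",d["scene"],c,dict(goblet=(365,415,275,328),tumbler=(244,280,170,222),mug=(392,444,155,205)))):
    for k,(x0,x1,y0,y1) in bs.items():
        a=cv2.cvtColor(c0["frame"],6)[y0:y1,x0:x1].astype(np.float32);b=cv2.cvtColor(c1["frame"],6)[y0:y1,x0:x1].astype(np.float32)
        print(n,k,np.round(cv2.phaseCorrelate(cv2.Laplacian(a,5),cv2.Laplacian(b,5)),2),"mean diff",np.abs(a-b).mean().round(1))
E
```

```text
carton foot corner, inner tape corner (bay): [[93.7, -51.4], [100.9, -71.7]]
-62 [(86, 32, 128), (88, 34, 129), (90, 34, 129), (92, 37, 131), (94, 35, 133), (96, 33, 131), (98, 40, 126), (100, 94, 119), (102, 141, 116), (104, 141, 116), (106, 154, 116), (108, 154, 116)]
-45 [(86, 170, 30), (88, 198, 27), (90, 167, 29), (92, 109, 35), (94, 41, 69), (96, 41, 69), (98, 40, 115), (100, 65, 122), (102, 129, 117), (104, 156, 116), (106, 157, 115), (108, 153, 117)]
-30 [(86, 182, 28), (88, 191, 28), (90, 191, 28), (92, 156, 31), (94, 76, 37), (96, 36, 42), (98, 75, 71), (100, 102, 112), (102, 145, 116), (104, 145, 116), (106, 160, 115), (108, 157, 115)]
-15 [(86, 179, 30), (88, 191, 28), (90, 187, 30), (92, 124, 33), (94, 56, 41), (96, 47, 43), (98, 51, 50), (100, 106, 77), (102, 145, 109), (104, 158, 116), (106, 155, 115), (108, 154, 114)]
0 [(86, 49, 47), (88, 36, 42), (90, 99, 36), (92, 99, 36), (94, 99, 36), (96, 43, 47), (98, 59, 78), (100, 85, 114), (102, 134, 116), (104, 159, 114), (106, 159, 114), (108, 161, 114)]Traceback (most recent call last):
  File "<stdin>", line 17, in <module>
    return _wrapfunc(a, 'round', decimals=decimals, out=out)
    return _wrapit(obj, method, *args, **kwds)
    conv = _array_converter(obj)
ValueError: setting an array element with a sequence. The requested array has an inhomogeneous shape after 1 dimensions. The detected shape was (2,) + inhomogeneous part.
```

The carton ends at 93–94 mm and the tape begins at 100–101 mm, so the margin is about 6–7 mm. I finish the bystander check and hand in.

```bash
python3 - <<'E'
from h import *
import pickle
d=pickle.load(open("c0.pkl","rb")); N={n:camera(n) for n in("top","scene")}; ok=True
B=dict(top=dict(goblet=(240,282,92,145),tumbler=(350,390,210,248)),scene=dict(goblet=(365,415,275,328),tumbler=(244,280,170,222),mug=(392,444,155,205)))
for n in B:
    for k,(x0,x1,y0,y1) in B[n].items():
        a,b=[cv2.Laplacian(cv2.cvtColor(q["frame"],6)[y0:y1,x0:x1].astype(np.float32),5) for q in(d[n],N[n])]
        s,_=cv2.phaseCorrelate(a,b); ok&=np.hypot(*s)<1; print(n,k,np.round(s,2))
print(robot.get_state()["contact_force"].round(1), ok)
if ok: print(robot.job_done())
E
```

```text
top goblet [ 0.54 -0.03]
top tumbler [-0.05  0.04]
scene goblet [-0.03  0.3 ]
scene tumbler [0.09 0.  ]
scene mug [0.06 0.06]
[-0.2  1.  -0.1] True
the job is handed in; nothing more can be done
None
```

The job is handed in at about 11 s of the 51 s allowed. The dish is clear of the tape, and the carton lies flat on its back, picture up, inside the tape.

- **Dish:** I slid it out by pushing on its inside wall. It stands upright with about 21 mm between its rim and the tape's outer edge.
- **Carton:** I tipped it with a slow push high on its front. It first came down skewed 3.9°, with its far corner about 7 mm over the tape. I then pushed its side with the fingers to square it up.
- **Carton's final position:** It is about 0.5° off square. In the bay frame it spans x −77 to about +94 (inner limit ±100) and y ±56 (inner limit ±70).
- **Disagreement between cameras:** The scene camera's top-face measurement put the far end at +97 instead of +94. Tracing the foot edge against the tape in that same view gave 93–94. Either way it is inside, by 3 to 7 mm.
- **Mug, tumbler and wine glass:** None had moved; the images shifted by at most 0.54 pixel. That largest shift was for the wine glass from above, next to the changed bay. I checked the mug in the scene view only.
- **Robot:** The arm ended clear of everything, with no contact force beyond about 1 N. No force reading during the pushes was above about 7 N.

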